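Serve the tasting biscuit with the turner

TASK

Serve the oat biscuit for the coffee tasting with the steel turner, never with the fingers: slide the blade under it (the board's stop strip keeps it from running away), carry it over on the blade and tip it gently into the white plate, so that it lies flat, top side up, inside the rim. Do not drop, fling or crush it, and leave the plate, mug, jar and carton where they stand. Finish with the turner laid down flat on the bare bench, clear of board and plate.

Things in the scene. Friction and masses are not known exactly. Their poses are not given: they have to be found in the camera images.
- turner: Loose cranked steel turner, 210 g, standing flat on the bench. Origin: centre of its blade's underside; x to the blade's free front edge, z up. Blade 100 mm long (x -50 to 50), 90 wide, 2 thick. A neck 20 mm wide rises behind it to a black bar handle parallel to the blade: x -70 to -180, 18 mm wide (y), 22 tall, centre line 50 mm above the underside, held in the air
- turner_grip (a point): Point in the middle of the turner's handle bar, 110 mm behind the blade's centre and 50 mm above the blade's underside: where to grip. Axes as the turner's
- biscuit: Loose round brown oat biscuit, rigid, 94 mm across, 10 mm thick, about 50 g, top side up on the board. Origin: centre of its underside; z to its top side. Its lower edge is bevelled: underside 80 mm across, full width 4 mm up. It is slippery: on steel, stone or glaze it slides from a slope of 15 to 23 degrees; pushed, it slides along the board until something stops it
- board: Fixed marble board, 200 mm (x) by 170 mm (y). Origin: its centre, 18 mm below the top face, which stands 12 to 18 mm above the bench (it varies). A dark wooden stop strip, 12 mm thick and 17 mm high above the top face, runs across its +x end; the other three sides are open
- board_stop (a point): Middle of the foot of the stop strip's inner face, on the board's top face, 88 mm from the board's centre. Axes as the board's: x points into the strip
- plate: Loose white ceramic plate, 220 mm across and 14 mm high, 0.7 kg. Origin: centre of its underside. Flat inner floor 6 mm above the bench, about 190 mm across, inside a low rim
- mug: Bystander: white mug, 80 mm across, 85 mm high, with a handle, origin at the centre of its foot
- jar: Bystander: amber glass jar, 80 mm across, 100 mm high, origin at the centre of its foot
- carton: Bystander: small cardboard carton 70 x 70 mm, 80 mm high, origin at the centre of its underside
Mind the look-alikes: they are no part of the job. Of the things that look like the plate, the largest one is meant.

How it is judged:
By the outcome, as a careful person would: the job done as asked, in the order asked, and still so for the second after the job is handed in, with the robot touching nothing.
It also fails if it takes over 72 s, if anything falls off the work surface, if the arm or the gripper's body presses on something with over 40 N, if the wrist force passes 120 N, or if a joint passes its speed limit or range.

ROBOT

A 6-joint arm with a two-finger parallel gripper is mounted at the origin on the work surface. World frame = base frame: x ahead of the robot, y to its left, z up, the work surface at z = 0. Lengths are in m, angles in rad, forces in N, time in s.
With the tool pointing down it reaches from about 0.35 to 0.975 m from the base axis. Payload 4.9 kg.
Tool frame: the origin (TCP) lies at the very end of the fingers, on their centre line; the grasp point (between the pads) lies 19 mm behind it; z points along the fingers, y is the line along which they close (so a half turn about z gives the same grasp; the last joint's range is limited). The gripper opens to 85 mm and grips with 20 to 120 N. Pads are 22 mm wide; open, the fingers measure 114 mm over their backs; the gripper's body (76 mm by 85 mm) begins 54 mm behind the grasp point. The pads swing forward as they close: fully open they stand 13 mm farther back than shut.
Start: joints at [1.019, 0.053, 1.613, -0, 1.476, -0.119], TCP at [0.262, 0.567, 0.231] pointing down, gripper open.
Joint ranges: [-3.01, 3.01], [-1.01, 2.22], [0.06, 2.58], [-1.02, 4.17], [0.09, 2.62], [-3.14, 3.14]. Speed limits (rad/s): [2.57, 2.57, 3.14, 3.14, 3.14, 3.14].

INTERFACE

Orientations are given as a unit quaternion [w, x, y, z].
In Python, from plant import state, optics, ticket, nets gives the robot as it stands. The module is installed in compiled form; this text tells all that it offers.
- The arm moves only by the shell command python3 -m inch 'ROWS' [OPENING]. ROWS is JSON, a list of rows, each an object of numbers: "dx", "dy", "dz": the shift along the tool's x, y, z as a fraction of full scale; "rx", "ry", "rz": the turn, a rotation vector about the tool's x, y, z as a fraction of full scale. In form: [{"dx": .., "dy": .., "dz": .., "rx": .., "ry": .., "rz": ..}, ...]. A call has 1 to 5 rows; each row is the pose to reach, as a shift and turn from the pose commanded when the call began, along the tool's axes at that moment; what a row does not reach only later rows make up. Full scale, the value 1, is 0.8 m for a shift and 1.5 rad for a turn. A row lasts 1/10 s, in which the tool goes at most 50 mm and 8.59 degrees, less where a joint would pass 70% of its speed; a pose out of reach is approached as far as the arm can. A call with a number of a shift or a turn outside -1 to 1 is refused whole. A call with a gripper value outside its range is refused whole. OPENING is the opening, from -1 (shut) to 1 (fully open), set as the call begins (- or left out, the last holds). The fingers move at their own pace and stop on an object; the grip force is fixed at half the most. Time passes only in rows, so rows that repeat a pose let the fingers close. It gives the time, the measured TCP pose, the force, the opening and the grip force at its end, in the units of the state.
- state(): the state, without advancing time (a new reading comes with each control period).
- optics.grab_frame(name): name is "scene" or "top" or "wrist"; returns the picture (480x640x3 uint8, red, green, blue); there is no depth.
- optics.camera_info(name): a dict with "fx", "fy", "cx", "cy" (pixels), "R" (3x3) and "t" (3): a world point X has camera coordinates R X + t. Camera axes: x right, y down, z forward; pixel columns grow to the right and rows downward; lengths in m; the calibration is good to about 2 mm. A picture is of the moment at which its call begins: read the wrist's pose just before it. camera_info takes no time and is no camera call; for the wrist camera it gives the pose at the moment of the call.
- ticket.job_done(): hands the job in; it is judged then, once.
Trained networks look in the newest picture that a camera, given by its name, has taken for a name from the list of things; names that differ only in an ending like _2 or _b are one class to them, and where a whole thing is asked for, a point or a joint stands for the part that bears it (a point fixed in the world has none). Each returns a list of dicts, best first, with "confidence" (0 to 1); they miss things now and then, are a little off and sometimes report something else, mostly with a low value. They report only what shows in the picture. A call takes as long as a camera call. They do not tell look-alikes from the thing itself.
- nets.boxes_of(camera, name): "bbox" ([centre column, centre row, width, height] in pixels, round what is visible of it).
- nets.outline_of(camera, name): "pixels" (480x640 bool, what is visible of it) and "bbox" ([centre column, centre row, width, height] in pixels, round what is visible of it).
The state is a dict: "time": time; "joint_pos": joint angles; "joint_vel": joint speeds; "joint_efforts": joint torques, N m; "tool_pos": TCP position; "tool_rot": TCP orientation; "contact_force": force on the tool from outside, world axes, zero at the start; "ft_torque": the same for the moment, N m; "gripper_width": opening from 0.0 (shut) to 1.0 (fully open); "grasp_force": force on a finger pad.
Only numpy, scipy, OpenCV 4.12 (cv2) and the standard library are available. Lean on these libraries where they do the work, as an engineer would, in place of code of your own. Each camera call takes 0.05 s, during which the arm holds its last target. There are 200 camera calls.

## Working session

There is one attempt and no reset: what is moved stays moved. The work goes in short steps, Python scripts to look and compute and a shell command to move; the robot and the scene stay as the last step left them, time stands still between calls to the robot, and variables do not carry over. Pictures are saved under pics/ and viewed, at most 14 in all, crops included, and the job is handed in when it is done.

```bash
mkdir -p pics; python3 - <<'E'
from plant import state, optics, nets
import cv2,numpy as np
s=state();print({k:np.round(v,3).tolist() for k,v in s.items()})
for c in("scene","top"):
    im=optics.grab_frame(c);cv2.imwrite(f"pics/{c}0.png",im[:,:,::-1])
    i=optics.camera_info(c);print(c,i['fx'],i['cx'],i['cy'],np.round(i['R'],3).tolist(),np.round(i['t'],3).tolist())
    for n in("turner","biscuit","board","plate","mug","jar","carton"):
        print(n,[(np.round(d['bbox']).tolist(),round(d['confidence'],2)) for d in nets.boxes_of(c,n)])
E
```

```text
{'time': 0.0, 'joint_pos': [1.019, 0.053, 1.614, 0.0, 1.476, -0.119], 'joint_vel': [0.0, -0.001, 0.001, 0.0, -0.001, 0.001], 'joint_efforts': [0.002, -39.365, -37.019, 0.0, 0.007, 0.0], 'tool_pos': [0.262, 0.567, 0.23], 'tool_rot': [-0.0, 0.215, 0.977, -0.001], 'contact_force': [1.144, -0.31, -0.044], 'ft_torque': [-0.005, 0.042, -0.021], 'grasp_force': 0.0, 'gripper_width': 1.0}
scene 546.2778936354923 321.17825351409937 247.25329350333496 [[0.856, 0.518, 0.013], [0.302, -0.478, -0.825], [-0.421, 0.71, -0.565]] [-0.418, -0.086, 1.381]
turner [([269.0, 385.0, 95.0, 94.0], 0.57)]
biscuit [([347.0, 260.0, 40.0, 24.0], 0.63)]
board [([352.0, 267.0, 102.0, 82.0], 0.72), ([268.0, 385.0, 92.0, 90.0], 0.42)]
plate [([378.0, 204.0, 81.0, 41.0], 0.75), ([295.0, 176.0, 55.0, 32.0], 0.73), ([490.0, 232.0, 64.0, 37.0], 0.59), ([270.0, 384.0, 98.0, 89.0], 0.15)]
mug [([472.0, 305.0, 61.0, 62.0], 0.82)]
jar [([420.0, 353.0, 50.0, 78.0], 0.81)]
carton [([488.0, 271.0, 45.0, 50.0], 0.72), ([353.0, 268.0, 102.0, 83.0], 0.59)]
top 473.6028367673462 320.784470801057 246.20999272385853 [[-0.017, -1.0, -0.019], [-0.986, 0.02, -0.167], [0.168, 0.016, -0.986]] [0.019, 0.512, 0.955]
turner [([476.0, 225.0, 120.0, 48.0], 0.92)]
biscuit [([300.0, 247.0, 42.0, 41.0], 0.79)]
board [([300.0, 239.0, 110.0, 92.0], 0.58)]
plate [([162.0, 408.0, 76.0, 79.0], 0.95), ([168.0, 153.0, 66.0, 70.0], 0.92), ([169.0, 278.0, 99.0, 100.0], 0.65)]
mug [([310.0, 124.0, 50.0, 51.0], 0.61)]
jar [([392.0, 127.0, 40.0, 50.0], 0.61)]
carton [([263.0, 122.0, 41.0, 50.0], 0.63)]
```

View pics/top0.png

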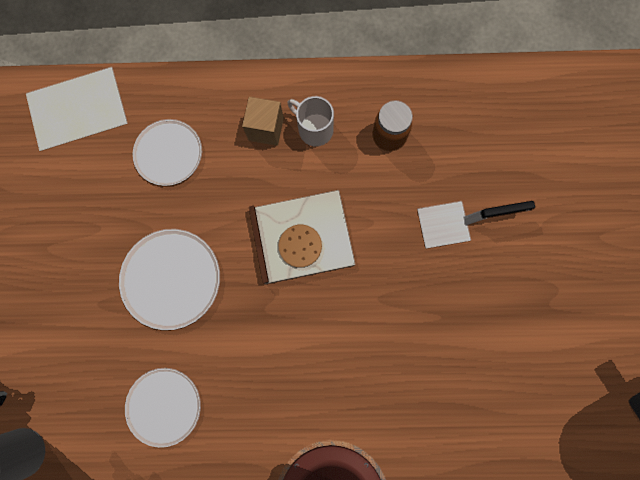

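View pics/scene0.png

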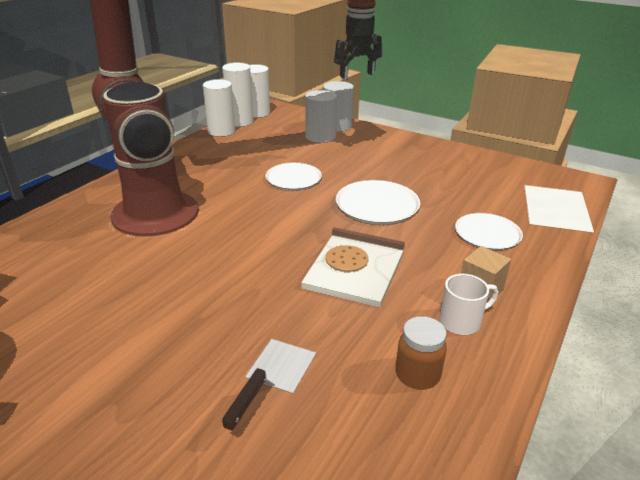

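Top view: the plate candidates are small at (162,408), small at (168,153) and large at (169,279), and the large one is meant. The white card at (77,108) and the board could also be taken for something else. There is one turner (blade 444,225, handle to 534,206). The biscuit is at (300,246), with the dark strip on the board's left (+y) side.

```bash
cat > h.py <<'E'
import numpy as np,cv2
from scipy.spatial.transform import Rotation as Rn
from plant import state,optics,nets
def ray(i,p):
    d=i['R'].T@np.array([(p[0]-i['cx'])/i['fx'],(p[1]-i['cy'])/i['fy'],1.]); return -i['R'].T@i['t'],d
def onz(i,p,z):
    o,d=ray(i,p); return o+d*(z-o[2])/d[2]
def tri(obs):
    A=np.zeros((3,3));b=np.zeros(3)
    for i,p in obs:
        o,d=ray(i,p);d=d/np.linalg.norm(d);M=np.eye(3)-np.outer(d,d);A+=M;b+=M@o
    return np.linalg.solve(A,b)
def info(c):
    i=optics.camera_info(c); i['R']=np.array(i['R']);i['t']=np.array(i['t']);return i
def proj(i,X):
    c=i['R']@np.array(X)+i['t'];return np.array([i['fx']*c[0]/c[2]+i['cx'],i['fy']*c[1]/c[2]+i['cy']])
def tool():
    s=state();q=s['tool_rot'];return np.array(s['tool_pos']),Rn.from_quat([q[1],q[2],q[3],q[0]])
E
python3 - <<'E'
from h import *
np.set_printoptions(precision=3,suppress=True)
t=info("top");s=info("scene")
# handle end, blade
print("handle end tri",tri([(t,(534,206)),(s,(230,422))]),"front",tri([(t,(484,215)),(s,(264,374))]))
print("blade c",onz(t,(444,225),0.002),"h rear",onz(t,(534,206),.055),"h front",onz(t,(484,215),.055))
for c in("top","scene"):
    i=info(c);optics.grab_frame(c)
    for n,z in(("biscuit",.025),("plate",.01)):
        for d in nets.outline_of(c,n):
            k=np.argwhere(d['pixels'])[:,::-1]; (cx,cy),ax,an=cv2.fitEllipse(cv2.convexHull(k.astype(np.float32)))
            print(c,n,round(d['confidence'],2),(round(cx),round(cy)),onz(i,(cx,cy),z),ax)
print("board corners",[onz(t,p,.015) for p in((257,207),(338,192),(354,265),(270,283))])
print("bystanders",[onz(t,p,.08)[:2] for p in((263,115),(315,111),(396,112))])
p,R=tool();print(R.as_matrix());w=info("wrist");print("cam in tool",R.inv().apply(-w['R'].T@w['t']-p),"axes",R.inv().as_matrix()@w['R'].T)
E
```

```text
handle end tri [ 0.59  -0.435  0.056] front [ 0.575 -0.331  0.051]
blade c [ 0.561 -0.262  0.002] h rear [ 0.587 -0.439  0.055] h front [ 0.57  -0.334  0.055]
top biscuit 0.64 (299, 246) [0.518 0.056 0.025] (43.84623336791992, 44.806514739990234)
top plate 0.74 (470, 218) [ 0.574 -0.319  0.01 ] (48.05049133300781, 127.78778076171875)
top plate 0.73 (166, 152) [0.741 0.357 0.01 ] (63.88107681274414, 69.08883666992188)
top plate 0.7 (162, 408) [0.185 0.346 0.01 ] (75.40727996826172, 79.99832153320312)
scene biscuit 0.92 (347, 258) [0.52  0.056 0.025] (26.480993270874023, 44.45105743408203)
scene plate 0.72 (293, 176) [0.19 0.34 0.01] (26.843679428100586, 55.64925003051758)
scene plate 0.6 (378, 202) [0.456 0.339 0.01 ] (42.93003845214844, 83.55733489990234)
scene plate 0.59 (489, 231) [0.746 0.353 0.01 ] (34.22092056274414, 67.22376251220703)
board corners [array([0.608, 0.149, 0.015]), array([ 0.638, -0.03 ,  0.015]), array([ 0.475, -0.061,  0.015]), array([0.439, 0.12 , 0.015])]
bystanders [array([0.793, 0.127]), array([0.799, 0.016]), array([ 0.792, -0.156])]
[[-0.908  0.419 -0.   ]
 [ 0.419  0.908 -0.   ]
 [ 0.    -0.    -1.   ]]
cam in tool [ 0.076  0.001 -0.142] axes [[ 0.    -0.956 -0.294]
 [ 1.     0.     0.001]
 [-0.001 -0.294  0.956]]
```

```bash
cat > shot.py <<'E'
import sys,pickle
from h import *
n=sys.argv[1];w=info("wrist");p,R=tool();im=optics.grab_frame("wrist");cv2.imwrite(f"pics/{n}.png",im[:,:,::-1])
o={}
for k in sys.argv[2:]:
    L=nets.outline_of("wrist",k)
    o[k]=[(d['confidence'],d['pixels']) for d in L]
    for c,m in o[k]:
        q=np.argwhere(m)[:,::-1].astype(np.float32);print(k,round(c,2),q.mean(0).round(1),np.round(cv2.minAreaRect(q)[1:],1) if 0 else np.round(cv2.fitEllipse(cv2.convexHull(q))[0],1))
pickle.dump((w,o,p,R.as_quat()),open(f"pics/{n}.pkl","wb"))
E
M="python3 -m inch"
$M '[{"dx":-0.02,"dy":-0.02},{"dx":-0.06,"dy":-0.06},{"dx":-0.1,"dy":-0.105},{"dx":-0.14,"dy":-0.145},{"dx":-0.17,"dy":-0.18}]' 1
$M '[{"dx":-0.034,"dy":-0.036},{"dx":-0.068,"dy":-0.072},{"dx":-0.102,"dy":-0.108},{"dx":-0.136,"dy":-0.144},{"dx":-0.15,"dy":-0.16}]'
python3 -m inch '[{},{}]' >/dev/null; python3 shot.py w1 biscuit board
$M '[{"dx":-0.02,"dy":-0.02},{"dx":-0.06,"dy":-0.06},{"dx":-0.1,"dy":-0.105},{"dx":-0.12,"dy":-0.13}]'
$M '[{},{}]' ; python3 shot.py w2 biscuit board
python3 -c "
import cv2,numpy as np
cv2.imwrite('pics/w12.png',np.hstack([cv2.resize(cv2.imread(f'pics/w{i}.png'),(400,300),interpolation=cv2.INTER_AREA) for i in(1,2)]))"
```

```text
board 0.83 [110.9 469.4] [102.4 441.8]
board 0.83 [111.  470.1] [101.7 434.8]validation failed for argument at $[0]...
validation failed for argument at $[0]...
validation failed for argument at $[0]...
validation failed for argument at $[0]...
validation failed for argument at $[0]...
```

View pics/w12.png

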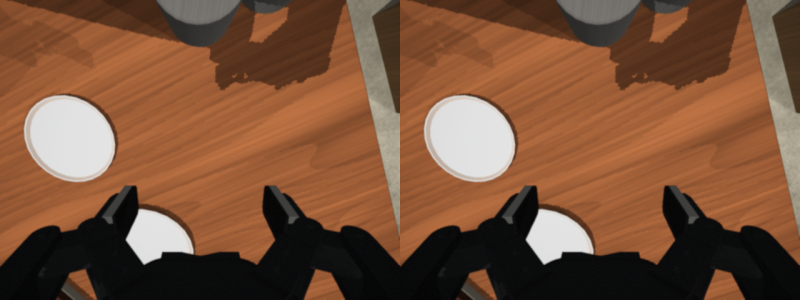

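The rows were refused because every key is required, so nothing moved. The pictures show one small plate at (140,275), another partly behind the fingers, and the grey cups.

```bash
M="python3 -m inch"
$M '[{"dx":-0.03,"dy":-0.03,"dz":0,"rx":0,"ry":0,"rz":0.06},{"dx":-0.07,"dy":-0.075,"dz":0,"rx":0,"ry":0,"rz":0.14},{"dx":-0.11,"dy":-0.115,"dz":0,"rx":0,"ry":0,"rz":0.22},{"dx":-0.15,"dy":-0.16,"dz":0,"rx":0,"ry":0,"rz":0.28},{"dx":-0.17,"dy":-0.18,"dz":0,"rx":0,"ry":0,"rz":0.33}]' 1
$M '[{"dx":0,"dy":0,"dz":0,"rx":0,"ry":0,"rz":0.08},{"dx":0,"dy":0,"dz":0,"rx":0,"ry":0,"rz":0.17},{"dx":0,"dy":0,"dz":0,"rx":0,"ry":0,"rz":0.25},{"dx":0,"dy":0,"dz":0,"rx":0,"ry":0,"rz":0.33},{"dx":0,"dy":0,"dz":0,"rx":0,"ry":0,"rz":0.33}]'
python3 -c "
from h import *
p,R=tool();print(p,R.as_matrix().round(3))"
```

```text
time: 1.9
tool_pos: [0.3257, 0.3769, 0.2313]
tool_rot: [0.0, 0.45, 0.893, -0.0]
contact_force: [-0.4, 0.9, -0.1]
gripper_width: 0.999
grasp_force: 0.0
time: 2.4
tool_pos: [0.3252, 0.3795, 0.2314]
tool_rot: [0.0, 0.653, 0.757, 0.0]
contact_force: [0.4, 0.9, 0.3]
gripper_width: 0.995
grasp_force: 0.0
[0.32521569 0.37954226 0.23140539] [[-0.148  0.989  0.   ]
 [ 0.989  0.148  0.   ]
 [ 0.     0.    -1.   ]]
```

```bash
M="python3 -m inch"
$M '[{"dx":-0.04,"dy":0.01,"dz":0,"rx":0,"ry":0,"rz":0},{"dx":-0.1,"dy":0.03,"dz":0,"rx":0,"ry":0,"rz":0},{"dx":-0.16,"dy":0.045,"dz":0,"rx":0,"ry":0,"rz":0},{"dx":-0.22,"dy":0.06,"dz":0,"rx":0,"ry":0,"rz":0},{"dx":-0.27,"dy":0.076,"dz":0,"rx":0,"ry":0,"rz":0}]' >/dev/null
$M '[{"dx":-0.06,"dy":0.015,"dz":0,"rx":0,"ry":0,"rz":0},{"dx":-0.12,"dy":0.03,"dz":0,"rx":0,"ry":0,"rz":0},{"dx":-0.18,"dy":0.05,"dz":0,"rx":0,"ry":0,"rz":0},{"dx":-0.23,"dy":0.065,"dz":0,"rx":0,"ry":0,"rz":0},{"dx":-0.27,"dy":0.077,"dz":0,"rx":0,"ry":0,"rz":0}]' >/dev/null
$M '[{"dx":0,"dy":0,"dz":0,"rx":0,"ry":0,"rz":0},{"dx":0,"dy":0,"dz":0,"rx":0,"ry":0,"rz":0}]'
python3 shot.py w1 biscuit plate
$M '[{"dx":-0.04,"dy":0.01,"dz":0,"rx":0,"ry":0,"rz":0},{"dx":-0.08,"dy":0.02,"dz":0,"rx":0,"ry":0,"rz":0},{"dx":-0.1,"dy":0.02,"dz":0,"rx":0,"ry":0,"rz":0},{"dx":-0.1,"dy":0.02,"dz":0,"rx":0,"ry":0,"rz":0}]' | head -2
python3 shot.py w2 biscuit
python3 -c "
import cv2,numpy as np
cv2.imwrite('pics/w12b.png',np.hstack([cv2.resize(cv2.imread(f'pics/w{i}.png'),(400,300),interpolation=cv2.INTER_AREA) for i in(1,2)]))"
```

```text
time: 3.6
tool_pos: [0.5099, -0.0299, 0.2311]
tool_rot: [-0.0, 0.653, 0.758, 0.0]
contact_force: [-0.0, -0.1, 0.7]
gripper_width: 0.999
grasp_force: 0.0
biscuit 0.75 [343.9 118.5] [343.9 118.5]
time: 4.15
tool_pos: [0.5375, -0.1068, 0.2313]
biscuit 0.79 [327.4  36.5] [327.6  23.3]
```

View pics/w12b.png

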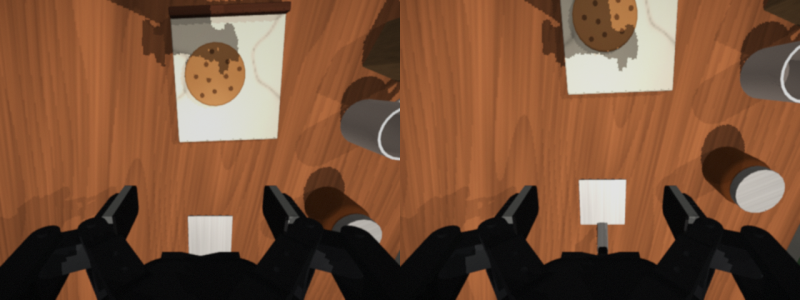

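w12b shows the board with the strip at top in the left half and the biscuit at (344,118) in full-size pixels. In the right half the blade is around (324,324), and the carton, mug and jar stand well off to the right.

```bash
python3 - <<'E'
from h import *
import pickle
np.set_printoptions(precision=4,suppress=True)
def sub(n,pts,win=5):
    g=cv2.imread(f"pics/{n}.png",0);return cv2.cornerSubPix(g,np.array(pts,np.float32).reshape(-1,1,2),(win,win),(-1,-1),(3,50,.01)).reshape(-1,2)
w1,o1,_,_=pickle.load(open("pics/w1.pkl","rb"));w2,o2,_,_=pickle.load(open("pics/w2.pkl","rb"))
a=sub("w1",[(290,227),(443,221)]);b=sub("w2",[(269,152),(435,144)]);print(a,b)
C=[tri([(w1,a[k]),(w2,b[k])]) for k in(0,1)];print("board front corners",C)
s=sub("w1",[(272,27),(462,18)],4);print(s,[onz(w1,p,.015) for p in s])
e=(C[1]-C[0])[:2];e/=np.linalg.norm(e);print("board x dir",-e[1],e[0],np.degrees(np.arctan2(e[0],-e[1])))
for z in(.02,.025):
  m=o1['biscuit'][0][1];q=np.argwhere(m)[:,::-1].astype(np.float32);h=cv2.convexHull(q).reshape(-1,2)
  P=np.array([onz(w1,p,z)[:2] for p in h],np.float32);print("biscuit",z,cv2.minEnclosingCircle(P),cv2.fitEllipse(P))
  m=o2['biscuit'][0][1];q=np.argwhere(m)[:,::-1].astype(np.float32);h=cv2.convexHull(q).reshape(-1,2);h=h[h[:,1]>4]
  P=np.array([onz(w2,p,z)[:2] for p in h]);A=np.c_[2*P,np.ones(len(P))];x=np.linalg.lstsq(A,(P**2).sum(1),rcond=None)[0];print("  w2",x[:2],np.sqrt(x[2]+x[:2]@x[:2]))
bl=sub("w2",[(286,288),(362,288),(362,358),(288,360)]);B=np.array([onz(w2,p,.002)[:2] for p in bl]);print(bl,B,B.mean(0))
u=(B[0]+B[1]-B[2]-B[3]);L=np.linalg.norm(u)/2;u/=np.linalg.norm(u);print("turner",L,u,np.degrees(np.arctan2(u[1],u[0])),"grip",B[:2].mean(0)-.16*u)
E
```

```text
[[287.0596 226.8484]
 [443.0767 220.9346]] [[269.4565 150.547 ]
 [435.0767 144.0173]]
board front corners [array([ 0.4777, -0.0581,  0.0161]), array([ 0.6432, -0.027 ,  0.015 ])]
[[272.6571  29.5488]
 [463.7155  16.6882]] [array([0.4416, 0.1275, 0.015 ]), array([0.6134, 0.1637, 0.015 ])]
board x dir -0.18509261041596353 0.982721082286019 100.66653183299029
biscuit 0.02 ((0.5197159647941589, 0.05826577916741371), 0.04807048290967941) ((0.5197873115539551, 0.0583437979221344), (0.0949406549334526, 0.09531274437904358), 113.47872161865234)
  w2 [0.5193 0.0591] 0.047310741263807084
biscuit 0.025 ((0.5194196701049805, 0.05801409110426903), 0.047342266887426376) ((0.5194923281669617, 0.05815812945365906), (0.09359732270240784, 0.09396414458751678), 113.4782485961914)
  w2 [0.5195 0.0579] 0.04664152890447991
[[285.8167 287.6971]
 [361.2798 287.2047]
 [358.7855 358.4477]
 [288.6633 358.7325]] [[ 0.5118 -0.2143]
 [ 0.6006 -0.2004]
 [ 0.6156 -0.299 ]
 [ 0.5271 -0.3127]] [ 0.5638 -0.2566]
turner 0.09963638984268307 [-0.1523  0.9883] 98.75880789505125 grip [ 0.5806 -0.3655]
```

```bash
M="python3 -m inch"
$M '[{"dx":-0.06,"dy":0.001,"dz":0,"rx":0,"ry":0,"rz":0},{"dx":-0.12,"dy":0.002,"dz":0,"rx":0,"ry":0,"rz":0},{"dx":-0.18,"dy":0.003,"dz":0,"rx":0,"ry":0,"rz":0},{"dx":-0.24,"dy":0.004,"dz":0,"rx":0,"ry":0,"rz":0},{"dx":-0.29,"dy":0.005,"dz":0,"rx":0,"ry":0,"rz":0}]' >/dev/null
$M '[{"dx":-0.02,"dy":0,"dz":0.02,"rx":0,"ry":0,"rz":0},{"dx":-0.038,"dy":0,"dz":0.06,"rx":0,"ry":0,"rz":0},{"dx":-0.038,"dy":0,"dz":0.1,"rx":0,"ry":0,"rz":0},{"dx":-0.038,"dy":0,"dz":0.12,"rx":0,"ry":0,"rz":0},{"dx":-0.038,"dy":0,"dz":0.12,"rx":0,"ry":0,"rz":0}]'
python3 shot.py w3 turner
```

```text
time: 5.25
tool_pos: [0.5788, -0.3627, 0.1317]
tool_rot: [-0.003, 0.652, 0.758, 0.0]
contact_force: [-0.1, 0.8, 0.3]
gripper_width: 1.005
grasp_force: 0.0
turner 0.77 [322.7 119. ] [324.3 135.3]
```

View pics/w3.png

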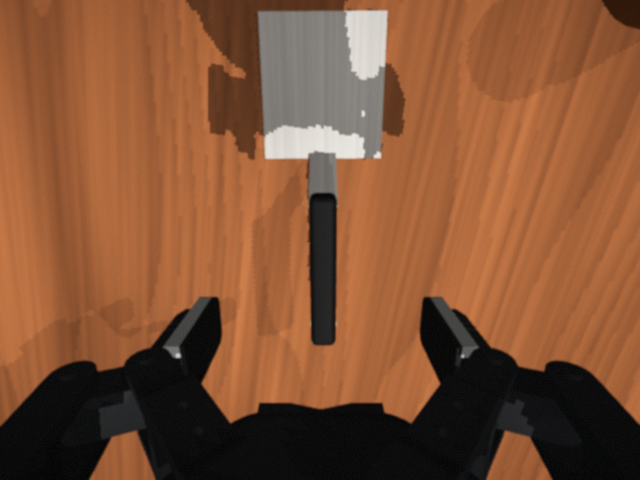

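The turner is centred: handle bar from (323,200) to (323,340), fingers at columns 210 and 430. It is the only turner, so I'll grip it.

```bash
M="python3 -m inch"
$M '[{"dx":0,"dy":0,"dz":0.04,"rx":0,"ry":0,"rz":0},{"dx":0,"dy":0,"dz":0.08,"rx":0,"ry":0,"rz":0},{"dx":0,"dy":0,"dz":0.11,"rx":0,"ry":0,"rz":0},{"dx":0,"dy":0,"dz":0.124,"rx":0,"ry":0,"rz":0},{"dx":0,"dy":0,"dz":0.125,"rx":0,"ry":0,"rz":0}]'
$M '[{"dx":0,"dy":0,"dz":0,"rx":0,"ry":0,"rz":0},{"dx":0,"dy":0,"dz":0,"rx":0,"ry":0,"rz":0},{"dx":0,"dy":0,"dz":0,"rx":0,"ry":0,"rz":0},{"dx":0,"dy":0,"dz":0,"rx":0,"ry":0,"rz":0},{"dx":0,"dy":0,"dz":0,"rx":0,"ry":0,"rz":0}]' -1
$M '[{"dx":0,"dy":0,"dz":0,"rx":0,"ry":0,"rz":0},{"dx":0,"dy":0,"dz":0,"rx":0,"ry":0,"rz":0},{"dx":0,"dy":0,"dz":0,"rx":0,"ry":0,"rz":0},{"dx":0,"dy":0,"dz":0,"rx":0,"ry":0,"rz":0},{"dx":0,"dy":0,"dz":0,"rx":0,"ry":0,"rz":0}]'
python3 -c "
from h import *
p,R=tool();print(p,R.as_matrix().round(4))"
```

```text
time: 5.85
tool_pos: [0.5804, -0.365, 0.0354]
tool_rot: [-0.0, 0.653, 0.758, 0.0]
contact_force: [0.8, -0.4, -0.5]
gripper_width: 1.002
grasp_force: 0.0
time: 6.35
tool_pos: [0.5805, -0.3656, 0.0361]
tool_rot: [0.0, 0.653, 0.757, -0.0]
contact_force: [0.4, 0.5, 2.7]
gripper_width: 0.198
grasp_force: 61.5
time: 6.85
tool_pos: [0.5805, -0.3658, 0.036]
tool_rot: [0.001, 0.653, 0.757, -0.0]
contact_force: [-1.2, -0.2, 4.4]
gripper_width: 0.199
grasp_force: 61.7
[ 0.58053783 -0.36575774  0.03602637] [[-1.475e-01  9.891e-01  7.000e-04]
 [ 9.891e-01  1.475e-01 -8.000e-04]
 [-9.000e-04  6.000e-04 -1.000e+00]]
```

```bash
M="python3 -m inch"
$M '[{"dx":0,"dy":0,"dz":-0.01,"rx":0,"ry":0,"rz":0},{"dx":0,"dy":0,"dz":-0.03,"rx":0,"ry":0,"rz":0},{"dx":0,"dy":0,"dz":-0.05,"rx":0,"ry":0,"rz":0},{"dx":0,"dy":0,"dz":-0.065,"rx":0,"ry":0,"rz":0},{"dx":0,"dy":0,"dz":-0.075,"rx":0,"ry":0,"rz":0}]'
$M '[{"dx":0.02,"dy":0,"dz":0,"rx":0,"ry":0,"rz":0},{"dx":0.06,"dy":0.003,"dz":0,"rx":0,"ry":-0.01,"rz":-0.005},{"dx":0.1,"dy":0.006,"dz":0,"rx":0,"ry":-0.02,"rz":-0.01},{"dx":0.14,"dy":0.009,"dz":0,"rx":0,"ry":-0.04,"rz":-0.02},{"dx":0.17,"dy":0.012,"dz":0,"rx":0,"ry":-0.047,"rz":-0.0256}]'>/dev/null
$M '[{"dx":0.02,"dy":0.0,"dz":0,"rx":0,"ry":0,"rz":0},{"dx":0.03,"dy":0,"dz":0,"rx":0,"ry":0,"rz":0},{"dx":0.03,"dy":0,"dz":0,"rx":0,"ry":0,"rz":0},{"dx":0.03,"dy":0,"dz":0,"rx":0,"ry":0,"rz":0}]'
python3 shot.py w4 biscuit turner
python3 -c "
from h import *
p,R=tool();print(p,R.as_matrix().round(4).tolist())"
```

```text
time: 7.35
tool_pos: [0.581, -0.3659, 0.0978]
tool_rot: [0.001, 0.653, 0.757, 0.0]
contact_force: [0.2, -0.1, -1.8]
gripper_width: 0.196
grasp_force: 60.8
time: 8.25
tool_pos: [0.5653, -0.2067, 0.0937]
tool_rot: [0.027, 0.638, 0.769, -0.023]
contact_force: [0.6, 0.7, -2.1]
gripper_width: 0.192
grasp_force: 60.8
biscuit 0.35 [320.1 132.1] [319.6 -82.8]
[ 0.56539099 -0.20701743  0.0937794 ] [[-0.1836, 0.9829, 0.012], [0.9804, 0.184, -0.0698], [-0.0708, -0.0011, -0.9975]]
```

View pics/w4.png

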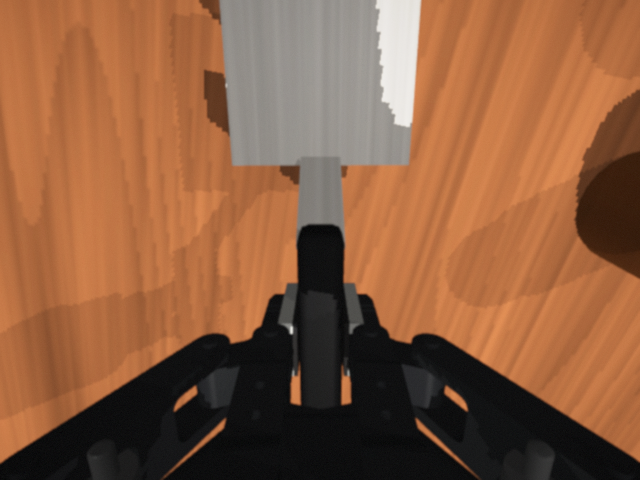

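The turner sits straight in the fingers: blade columns 232–410 and handle column 320. Next I'll line up and descend onto the board in front of the biscuit.

```bash
M="python3 -m inch"
$M '[{"dx":0.02,"dy":0.002,"dz":0,"rx":0,"ry":0,"rz":0},{"dx":0.04,"dy":0.005,"dz":0.005,"rx":0,"ry":0,"rz":0},{"dx":0.0475,"dy":0.005,"dz":0.018,"rx":0,"ry":0,"rz":0},{"dx":0.0475,"dy":0.005,"dz":0.03,"rx":0,"ry":0,"rz":0},{"dx":0.0475,"dy":0.005,"dz":0.033,"rx":0,"ry":0,"rz":0}]'
$M '[{"dx":0,"dy":0,"dz":0,"rx":0,"ry":0,"rz":0},{"dx":0,"dy":0,"dz":0,"rx":0,"ry":0,"rz":0}]'
python3 - <<'E'
from h import *
p,R=tool();X=R.apply([.16,0,.036])+p;print(p,"front edge",X)
im=optics.grab_frame("scene");i=info("scene");c=proj(i,X).astype(int);print(c,[proj(i,R.apply([.16,s,.036])+p).round() for s in(-.045,.045)])
cr=im[c[1]-60:c[1]+90,c[0]-90:c[0]+110,::-1];cv2.imwrite("pics/s4.png",cv2.resize(cr,None,fx=4,fy=4,interpolation=cv2.INTER_CUBIC));print("crop origin",c-[90,60])
E
```

```text
time: 8.9
tool_pos: [0.5617, -0.1688, 0.0629]
tool_rot: [0.025, 0.638, 0.769, -0.023]
contact_force: [0.2, 1.7, 1.7]
gripper_width: 0.197
grasp_force: 61.4
time: 9.1
tool_pos: [0.5626, -0.1701, 0.0648]
tool_rot: [0.027, 0.638, 0.769, -0.023]
contact_force: [-0.4, 1.0, -0.6]
gripper_width: 0.201
grasp_force: 61.0
[ 0.56258555 -0.17008303  0.06476426] front edge [ 0.53343924 -0.0157585   0.01753678]
[335 279] [array([316., 275.]), array([357., 285.])]
crop origin [245 219]
```

View pics/s4.png

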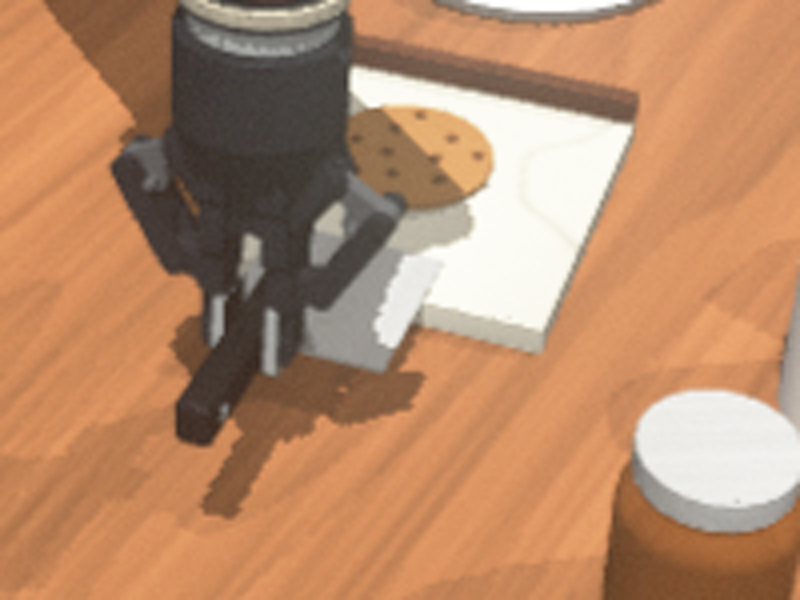

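The scene crop shows the blade's front edge lying over the board just ahead of the biscuit. Its right corner is at (443,258) in the crop against a predicted (448,264). Lowering to light contact.

```bash
M="python3 -m inch"
$M '[{"dx":0,"dy":0,"dz":0.0012,"rx":0,"ry":0,"rz":0},{"dx":0,"dy":0,"dz":0.0012,"rx":0,"ry":0,"rz":0},{"dx":0,"dy":0,"dz":0.0012,"rx":0,"ry":0,"rz":0}]'|sed -n 2,4p
$M '[{"dx":0,"dy":0,"dz":0.0012,"rx":0,"ry":0,"rz":0},{"dx":0,"dy":0,"dz":0.0012,"rx":0,"ry":0,"rz":0},{"dx":0,"dy":0,"dz":0.0012,"rx":0,"ry":0,"rz":0}]'|sed -n 2,4p
$M '[{"dx":0,"dy":0,"dz":0.0012,"rx":0,"ry":0,"rz":0},{"dx":0,"dy":0,"dz":0.0012,"rx":0,"ry":0,"rz":0},{"dx":0,"dy":0,"dz":0.0012,"rx":0,"ry":0,"rz":0}]'|sed -n 2,4p
```

```text
tool_pos: [0.5628, -0.1704, 0.0643]
tool_rot: [0.027, 0.638, 0.769, -0.023]
contact_force: [-0.7, -1.5, 2.4]
tool_pos: [0.563, -0.1705, 0.0635]
tool_rot: [0.028, 0.638, 0.769, -0.023]
contact_force: [0.1, -3.2, 4.4]
tool_pos: [0.5629, -0.1701, 0.0621]
tool_rot: [0.027, 0.638, 0.769, -0.023]
contact_force: [-0.7, -3.3, 4.5]
```

```bash
M="python3 -m inch"
for i in 1 2; do python3 -m inch '[{"dx":0.01,"dy":0,"dz":-0.0007,"rx":0,"ry":0,"rz":0},{"dx":0.02,"dy":0,"dz":-0.0014,"rx":0,"ry":0,"rz":0},{"dx":0.03,"dy":0,"dz":-0.0021,"rx":0,"ry":0,"rz":0},{"dx":0.04,"dy":0,"dz":-0.0028,"rx":0,"ry":0,"rz":0},{"dx":0.05,"dy":0,"dz":-0.0035,"rx":0,"ry":0,"rz":0}]'|sed -n 2,5p;done
python3 shot.py w5 biscuit; python3 - <<'E'
from h import *
for c in("top","scene"):
    im=optics.grab_frame(c);cv2.imwrite(f"pics/{c}5.png",im[:,:,::-1])
    for d in nets.outline_of(c,"biscuit"):
        q=np.argwhere(d['pixels'])[:,::-1].astype(np.float32);print(c,d['confidence'],np.round(d['bbox']),onz(info(c),cv2.fitEllipse(cv2.convexHull(q))[0],.026))
E
```

```text
tool_pos: [0.5551, -0.1298, 0.0619]
tool_rot: [0.027, 0.638, 0.769, -0.023]
contact_force: [1.1, -3.4, 5.9]
gripper_width: 0.2
tool_pos: [0.5476, -0.0904, 0.0619]
tool_rot: [0.027, 0.638, 0.769, -0.023]
contact_force: [0.6, -3.3, 6.3]
gripper_width: 0.201
top 0.74 [283. 250.  41.  43.] [0.51068358 0.08896268 0.026     ]
scene 0.88 [354. 249.  34.  21.] [0.52137744 0.08982131 0.026     ]
```

```bash
for i in 1 2; do python3 -m inch '[{"dx":0.009,"dy":0,"dz":-0.0006,"rx":0,"ry":0,"rz":0},{"dx":0.018,"dy":0,"dz":-0.0013,"rx":0,"ry":0,"rz":0},{"dx":0.027,"dy":0,"dz":-0.0019,"rx":0,"ry":0,"rz":0},{"dx":0.036,"dy":0,"dz":-0.0025,"rx":0,"ry":0,"rz":0},{"dx":0.045,"dy":0,"dz":-0.0032,"rx":0,"ry":0,"rz":0}]'|sed -n 2,4p;done
python3 - <<'E'
from h import *
p,R=tool();print("front",p+R.apply([.16,0,.036]),p)
ims=[]
for c in("top","scene"):
    im=optics.grab_frame(c);i=info(c);X=proj(i,(.515,.08,.02)).astype(int)
    ims.append(cv2.resize(im[X[1]-50:X[1]+60,X[0]-60:X[0]+50,::-1],(400,400),interpolation=cv2.INTER_CUBIC))
    for d in nets.outline_of(c,"biscuit"):
        q=np.argwhere(d['pixels'])[:,::-1].astype(np.float32);print(c,d['confidence'],np.round(d['bbox']),onz(i,cv2.fitEllipse(cv2.convexHull(q))[0],.029))
cv2.imwrite("pics/c6.png",np.hstack(ims))
E
```

```text
tool_pos: [0.5408, -0.0552, 0.0617]
tool_rot: [0.027, 0.638, 0.769, -0.023]
contact_force: [0.8, -3.7, 2.1]
tool_pos: [0.534, -0.0196, 0.0616]
tool_rot: [0.027, 0.638, 0.769, -0.023]
contact_force: [-0.3, -3.4, 2.7]
front [0.5048386  0.13474534 0.01445542] [ 0.53402543 -0.01958784  0.06162954]
top 0.66 [284. 248.  39.  32.] [0.51375327 0.08977733 0.029     ]
scene 0.97 [353. 248.  38.  24.] [0.51501964 0.09036311 0.029     ]
```

View pics/c6.png

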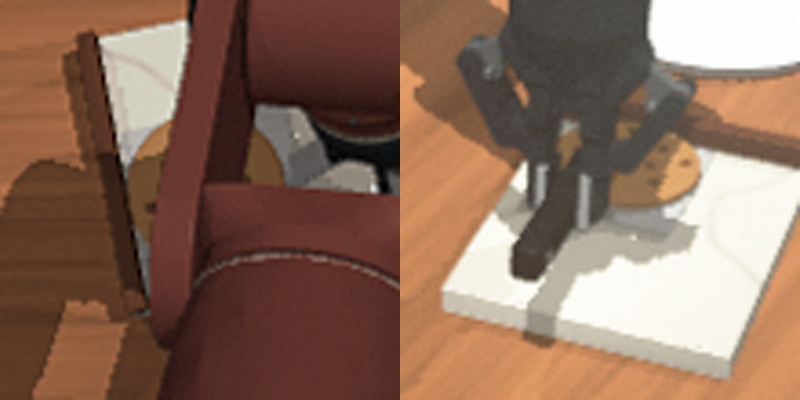

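The blade is fully under the biscuit, with the front edge about 3 mm from the strip. The biscuit sits centred on the blade, around (655,165) in the right crop. Lifting straight up, then nose slightly up.

```bash
python3 -m inch '[{"dx":-0.0003,"dy":0,"dz":-0.004,"rx":0,"ry":0,"rz":0},{"dx":-0.001,"dy":0,"dz":-0.014,"rx":0,"ry":0,"rz":0},{"dx":-0.002,"dy":0,"dz":-0.028,"rx":0,"ry":0,"rz":0},{"dx":-0.003,"dy":0,"dz":-0.042,"rx":0,"ry":0,"rz":0},{"dx":-0.0036,"dy":0,"dz":-0.05,"rx":0,"ry":0,"rz":0}]'|sed -n 2,4p
python3 -m inch '[{"dx":0,"dy":0,"dz":0,"rx":0,"ry":0.01,"rz":0},{"dx":0,"dy":0,"dz":0,"rx":0,"ry":0.03,"rz":0},{"dx":0,"dy":0,"dz":0,"rx":0,"ry":0.05,"rz":0},{"dx":0,"dy":0,"dz":0,"rx":0,"ry":0.07,"rz":0},{"dx":0,"dy":0,"dz":0,"rx":0,"ry":0.08,"rz":0}]'|sed -n 2,4p
python3 - <<'E'
from h import *
p,R=tool();print("front",p+R.apply([.16,0,.036]),"bladec",p+R.apply([.11,0,.036]),p,R.as_matrix().round(4).tolist())
for c in("top","scene"):
    im=optics.grab_frame(c);i=info(c);cv2.imwrite(f"pics/{c}7.png",im[:,:,::-1])
    for n,z in(("biscuit",.075),("plate",.012)):
      for d in nets.outline_of(c,n):
        q=np.argwhere(d['pixels'])[:,::-1].astype(np.float32);print(c,n,round(d['confidence'],2),np.round(d['bbox']),onz(i,cv2.fitEllipse(cv2.convexHull(q))[0],z))
t=cv2.imread("pics/top7.png");p=t[225:335,115:225].astype(int);m=(p.min(2)>140)&(p.max(2)-p.min(2)<30);q=np.argwhere(m)[:,::-1].astype(np.float32)+[115,225]
e=cv2.fitEllipse(cv2.convexHull(q.astype(np.float32)));print("plate top",e,onz(info("top"),e[0],.013))
E
```

```text
tool_pos: [0.5352, -0.0206, 0.1038]
tool_rot: [0.028, 0.638, 0.769, -0.022]
contact_force: [-0.3, 0.2, -3.0]
tool_pos: [0.5342, -0.0207, 0.1016]
tool_rot: [-0.02, 0.638, 0.769, 0.016]
contact_force: [0.3, 0.1, -2.4]
front [0.50436075 0.13814032 0.07377253] bladec [0.51357122 0.08906215 0.07122283] [ 0.53423453 -0.02070252  0.1015666 ] [[-0.1842, 0.9828, -0.0111], [0.9816, 0.1845, 0.0498], [0.051, -0.0017, -0.9987]]
top biscuit 0.7 [275. 246.  36.  46.] [0.51335349 0.09421192 0.075     ]
top plate 0.97 [166. 153.  69.  66.] [0.74077746 0.35599717 0.012     ]
top plate 0.89 [170. 279. 100. 101.] [0.45144867 0.34046908 0.012     ]
top plate 0.74 [161. 407.  75.  79.] [0.18553505 0.34441549 0.012     ]
scene biscuit 0.63 [353. 229.  44.  24.] [0.51051503 0.09930377 0.075     ]
scene plate 0.87 [291. 176.  47.  29.] [0.1911634  0.33837611 0.012     ]
scene plate 0.7 [491. 231.  61.  36.] [0.745239   0.35024981 0.012     ]
scene plate 0.63 [386. 202.  59.  43.] [0.47307258 0.34879149 0.012     ]
plate top ((168.85585021972656, 279.14276123046875), (97.6740951538086, 103.31039428710938), 45.338592529296875) [0.45198547 0.3394425  0.013     ]
```

The biscuit rides on the blade (wrist load about 3 N) and the large plate's centre is near (0.453, 0.340). Carrying over.

```bash
python3 -m inch '[{"dx":0.008,"dy":-0.0005,"dz":0.0004,"rx":0,"ry":0,"rz":0},{"dx":0.025,"dy":-0.0014,"dz":0.0013,"rx":0,"ry":0,"rz":0},{"dx":0.05,"dy":-0.0028,"dz":0.0026,"rx":0,"ry":0,"rz":0},{"dx":0.08,"dy":-0.0046,"dz":0.0041,"rx":0,"ry":0,"rz":0},{"dx":0.11,"dy":-0.0063,"dz":0.0056,"rx":0,"ry":0,"rz":0}]'|sed -n 2,4p
python3 -m inch '[{"dx":0.03,"dy":-0.0017,"dz":0.0015,"rx":0,"ry":0,"rz":0},{"dx":0.06,"dy":-0.0034,"dz":0.003,"rx":0,"ry":0,"rz":0},{"dx":0.09,"dy":-0.0051,"dz":0.0046,"rx":0,"ry":0,"rz":0},{"dx":0.115,"dy":-0.0066,"dz":0.0059,"rx":0,"ry":0,"rz":0},{"dx":0.135,"dy":-0.0077,"dz":0.0069,"rx":0,"ry":0,"rz":0}]'|sed -n 2,4p
python3 -m inch '[{"dx":0.02,"dy":-0.0011,"dz":0.001,"rx":0,"ry":0,"rz":0},{"dx":0.035,"dy":-0.002,"dz":0.0018,"rx":0,"ry":0,"rz":0},{"dx":0.043,"dy":-0.0025,"dz":0.0022,"rx":0,"ry":0,"rz":0},{"dx":0.045,"dy":-0.0026,"dz":0.0023,"rx":0,"ry":0,"rz":0},{"dx":0.045,"dy":-0.0026,"dz":0.0023,"rx":0,"ry":0,"rz":0}]'|sed -n 1,4p
cat > rel.py <<'E'
# work out the shift/turn that puts the blade's front edge at F (world) with nose-down angle a (deg), yaw kept
import sys
from h import *
F=np.array([float(v) for v in sys.argv[1].split(',')])
p,R=tool();f=np.array([.16,0,.036]);M=R.as_matrix()
d=M[:,0].copy();d[2]=0;d/=np.linalg.norm(d);e=np.cross([0,0,-1],d)
print("now: front",(p+R.apply(f)).round(4),"nose-down deg",np.degrees(np.arcsin(-M[2,0])).round(2),"tcp",p.round(4))
for a in sys.argv[2:]:
    a=np.radians(float(a));x=d*np.cos(a)-np.array([0,0,1])*np.sin(a);T=np.c_[x,e,np.cross(x,e)]
    P=F-T@f;print(round(np.degrees(a)),"shift",(M.T@(P-p)/.8).round(4),"turn",((R.inv()*Rn.from_matrix(T)).as_rotvec()/1.5).round(4))
E
python3 rel.py .448,.365,.011 0 6 12 18 23 27
python3 - <<'E'
from h import *
im=optics.grab_frame("scene");i=info("scene");X=proj(i,(.453,.34,.05)).astype(int);cv2.imwrite("pics/s8.png",cv2.resize(im[X[1]-60:X[1]+60,X[0]-80:X[0]+80,::-1],(640,480),interpolation=cv2.INTER_CUBIC))
E
```

```text
tool_pos: [0.5123, 0.0672, 0.1017]
tool_rot: [-0.02, 0.638, 0.77, 0.015]
contact_force: [-0.3, 0.0, -2.5]
tool_pos: [0.4856, 0.1727, 0.1015]
tool_rot: [-0.02, 0.637, 0.77, 0.015]
contact_force: [-0.1, 0.2, -2.4]
time: 15.35
tool_pos: [0.4781, 0.2056, 0.1014]
tool_rot: [-0.019, 0.638, 0.77, 0.015]
contact_force: [0.5, -0.4, -2.4]
now: front [0.4481 0.3644 0.0734] nose-down deg -2.82 tcp [0.4781 0.2056 0.1014]
0 shift [-0.0006  0.0001  0.0681] turn [-0.001  -0.0328  0.    ]
6 shift [0.0062 0.     0.0478] turn [-1.000e-03 -1.027e-01  1.000e-04]
12 shift [0.0151 0.     0.0282] turn [-1.000e-03 -1.725e-01  1.000e-04]
18 shift [ 0.026  -0.      0.0097] turn [-1.000e-03 -2.423e-01  2.000e-04]
23 shift [ 0.0365 -0.     -0.0047] turn [-1.000e-03 -3.005e-01  2.000e-04]
27 shift [ 0.0458 -0.0001 -0.0156] turn [-1.00e-03 -3.47e-01  3.00e-04]
```

View pics/s8.png

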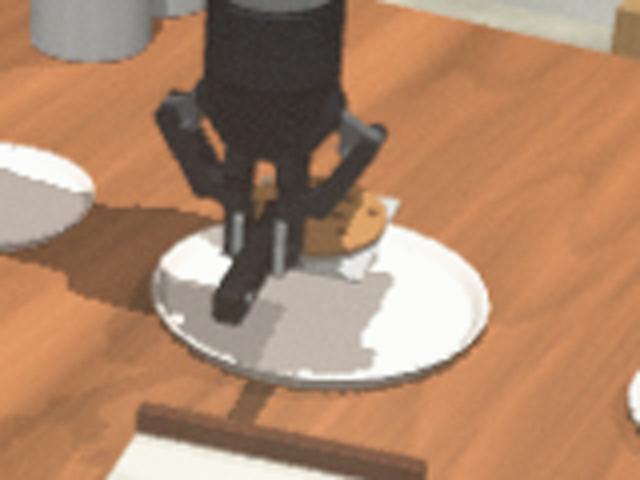

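The biscuit sits safely on the blade at (345,215), above the big plate. Lowering and tilting to 12°.

```bash
python3 -m inch '[{"dx":0.002,"dy":0,"dz":0.005,"rx":0,"ry":-0.02,"rz":0},{"dx":0.005,"dy":0,"dz":0.012,"rx":0,"ry":-0.06,"rz":0},{"dx":0.009,"dy":0,"dz":0.019,"rx":0,"ry":-0.1,"rz":0},{"dx":0.012,"dy":0,"dz":0.025,"rx":0,"ry":-0.14,"rz":0},{"dx":0.0151,"dy":0,"dz":0.0282,"rx":-0.001,"ry":-0.1725,"rz":0}]'|sed -n 2,4p
python3 -m inch '[{"dx":0,"dy":0,"dz":0,"rx":0,"ry":0,"rz":0},{"dx":0,"dy":0,"dz":0,"rx":0,"ry":0,"rz":0}]'|sed -n 2,4p
python3 rel.py .448,.365,.0085 14 16 18 20 22 24 26 28
python3 - <<'E'
from h import *
im=optics.grab_frame("scene");i=info("scene")
for d in nets.outline_of("scene","biscuit"):
    q=np.argwhere(d['pixels'])[:,::-1].astype(np.float32);print(d['confidence'],np.round(d['bbox']),onz(i,cv2.fitEllipse(cv2.convexHull(q))[0],.028))
E
```

```text
tool_pos: [0.4758, 0.2182, 0.0792]
tool_rot: [0.081, 0.635, 0.765, -0.067]
contact_force: [-0.4, 0.6, -3.5]
tool_pos: [0.4758, 0.2183, 0.0795]
tool_rot: [0.08, 0.635, 0.766, -0.066]
contact_force: [-0.1, -0.1, -2.3]
now: front [0.4482 0.3648 0.0112] nose-down deg 11.94 tcp [0.4758 0.2183 0.0795]
14 shift [ 0.0027 -0.0002 -0.0039] turn [-0.0001 -0.024   0.    ]
16 shift [ 0.0046 -0.0002 -0.0108] turn [-0.0001 -0.0472  0.    ]
18 shift [ 0.0068 -0.0002 -0.0176] turn [-0.0001 -0.0705  0.    ]
20 shift [ 0.0092 -0.0002 -0.0244] turn [-0.0001 -0.0938  0.    ]
22 shift [ 0.0119 -0.0002 -0.031 ] turn [-1.000e-04 -1.171e-01  0.000e+00]
24 shift [ 0.0148 -0.0002 -0.0376] turn [-1.000e-04 -1.403e-01  0.000e+00]
26 shift [ 0.0179 -0.0003 -0.044 ] turn [-1.000e-04 -1.636e-01  0.000e+00]
28 shift [ 0.0212 -0.0003 -0.0504] turn [-1.000e-04 -1.869e-01  0.000e+00]
0.54 [381. 200.  19.   9.] [0.47429065 0.32800931 0.028     ]
```

```bash
python3 -m inch '[{"dx":0.0027,"dy":0,"dz":-0.0039,"rx":0,"ry":-0.024,"rz":0},{"dx":0.0046,"dy":0,"dz":-0.0108,"rx":0,"ry":-0.0472,"rz":0},{"dx":0.0068,"dy":0,"dz":-0.0176,"rx":0,"ry":-0.0705,"rz":0},{"dx":0.0092,"dy":0,"dz":-0.0244,"rx":0,"ry":-0.0938,"rz":0},{"dx":0.0119,"dy":0,"dz":-0.031,"rx":0,"ry":-0.1171,"rz":0}]'|sed -n 2,4p
python3 -m inch '[{"dx":0,"dy":0,"dz":0,"rx":0,"ry":0,"rz":0},{"dx":0,"dy":0,"dz":0,"rx":0,"ry":0,"rz":0},{"dx":0,"dy":0,"dz":0,"rx":0,"ry":0,"rz":0}]'|sed -n 2,4p
python3 rel.py .448,.365,.0085 22 24 26 28
python3 - <<'E'
from h import *
for c in("scene","top"):
  im=optics.grab_frame(c);i=info(c);cv2.imwrite(f"pics/{c}9.png",im[:,:,::-1])
  for d in nets.outline_of(c,"biscuit"):
    q=np.argwhere(d['pixels'])[:,::-1].astype(np.float32);print(c,d['confidence'],np.round(d['bbox']),onz(i,cv2.fitEllipse(cv2.convexHull(q))[0],.025))
E
```

```text
tool_pos: [0.4735, 0.2324, 0.1026]
tool_rot: [0.148, 0.627, 0.755, -0.122]
contact_force: [1.0, -0.6, -2.3]
tool_pos: [0.473, 0.2323, 0.1016]
tool_rot: [0.147, 0.627, 0.756, -0.122]
contact_force: [0.9, 0.6, -3.3]
now: front [0.448  0.3648 0.0082] nose-down deg 22.04 tcp [0.473  0.2323 0.1016]
22 shift [ 0.      0.     -0.0003] turn [-0.0002  0.0004 -0.    ]
24 shift [ 0.0017  0.     -0.0072] turn [-0.0002 -0.0229  0.    ]
26 shift [ 0.0037  0.     -0.0141] turn [-0.0002 -0.0461  0.    ]
28 shift [ 0.0058  0.     -0.0209] turn [-0.0002 -0.0694  0.    ]
scene 0.51 [375. 196.  32.   6.] [0.44946957 0.34205056 0.025     ]
top 0.72 [176. 289.  33.  25.] [0.43613348 0.32290695 0.025     ]
```

```bash
python3 -m inch '[{"dx":0.0008,"dy":0,"dz":-0.0035,"rx":0,"ry":-0.0115,"rz":0},{"dx":0.0017,"dy":0,"dz":-0.0072,"rx":0,"ry":-0.0229,"rz":0},{"dx":0.0027,"dy":0,"dz":-0.0106,"rx":0,"ry":-0.0345,"rz":0},{"dx":0.0037,"dy":0,"dz":-0.0141,"rx":0,"ry":-0.0461,"rz":0},{"dx":0.0058,"dy":0,"dz":-0.0209,"rx":0,"ry":-0.0694,"rz":0}]'|sed -n 2,4p
python3 -m inch '[{"dx":0,"dy":0,"dz":0,"rx":0,"ry":0,"rz":0},{"dx":0,"dy":0,"dz":0,"rx":0,"ry":0,"rz":0},{"dx":0,"dy":0,"dz":0,"rx":0,"ry":0,"rz":0}]'|sed -n 2,4p
python3 rel.py .448,.365,.008 28
echo back10mm; python3 rel.py .4499,.3552,.008 28; echo 50; python3 rel.py .4573,.3159,.008 28
python3 - <<'E'
from h import *
for c in("scene","top"):
  im=optics.grab_frame(c);i=info(c);cv2.imwrite(f"pics/{c}10.png",im[:,:,::-1])
  for d in nets.outline_of(c,"biscuit"):
    q=np.argwhere(d['pixels'])[:,::-1].astype(np.float32);print(c,d['confidence'],np.round(d['bbox']),onz(i,cv2.fitEllipse(cv2.convexHull(q))[0],.02))
a=cv2.imread("pics/scene10.png")[150:250,320:440];b=cv2.imread("pics/top10.png")[220:340,110:254]
cv2.imwrite("pics/c10.png",np.hstack([cv2.resize(a,(396,330),interpolation=2),cv2.resize(b,(396,330),interpolation=2)]))
E
```

```text
tool_pos: [0.471, 0.2431, 0.1159]
tool_rot: [0.187, 0.619, 0.747, -0.155]
contact_force: [-0.3, 0.2, -2.8]
tool_pos: [0.4711, 0.2432, 0.1156]
tool_rot: [0.186, 0.619, 0.747, -0.154]
contact_force: [0.2, 0.1, -2.9]
now: front [0.448  0.3653 0.0086] nose-down deg 28.02 tcp [0.4711 0.2432 0.1156]
28 shift [-0.     -0.0001  0.001 ] turn [0.0001 0.0002 0.    ]
back10mm
now: front [0.448  0.3653 0.0086] nose-down deg 28.02 tcp [0.4711 0.2432 0.1156]
28 shift [-0.011  -0.      0.0068] turn [0.0001 0.0002 0.    ]
50
now: front [0.448  0.3653 0.0086] nose-down deg 28.02 tcp [0.4711 0.2432 0.1156]
28 shift [-0.0552 -0.      0.0303] turn [0.0001 0.0002 0.    ]
scene 0.45 [375. 193.  31.   8.] [0.4436864  0.36494669 0.02      ]
top 0.51 [164. 290.  33.  24.] [0.43454998 0.34904082 0.02      ]
```

View pics/c10.png

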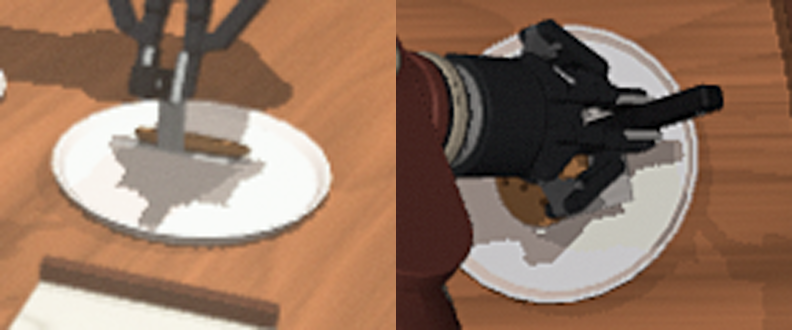

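The biscuit has slid about 25 mm, with its front edge down on the plate floor near the centre. Withdrawing the blade horizontally.

```bash
for i in 1 2; do python3 -m inch '[{"dx":-0.005,"dy":0,"dz":0.0026,"rx":0,"ry":0,"rz":0},{"dx":-0.012,"dy":0,"dz":0.0063,"rx":0,"ry":0,"rz":0},{"dx":-0.021,"dy":0,"dz":0.011,"rx":0,"ry":0,"rz":0},{"dx":-0.03,"dy":0,"dz":0.0158,"rx":0,"ry":0,"rz":0},{"dx":-0.038,"dy":0,"dz":0.02,"rx":0,"ry":0,"rz":0}]'|sed -n 2,4p;done
python3 rel.py .46,.29,.06 10
python3 - <<'E'
from h import *
for c in("scene","top"):
  im=optics.grab_frame(c);i=info(c);cv2.imwrite(f"pics/{c}11.png",im[:,:,::-1])
  for d in nets.outline_of(c,"biscuit"):
    q=np.argwhere(d['pixels'])[:,::-1].astype(np.float32);print(c,d['confidence'],np.round(d['bbox']),onz(i,cv2.fitEllipse(cv2.convexHull(q))[0],.016))
E
```

```text
tool_pos: [0.4775, 0.2084, 0.1157]
tool_rot: [0.186, 0.619, 0.747, -0.155]
contact_force: [0.6, -0.2, -2.4]
tool_pos: [0.4839, 0.1749, 0.1159]
tool_rot: [0.186, 0.619, 0.747, -0.155]
contact_force: [-0.3, 0.8, -1.7]
now: front [0.4609 0.2971 0.009 ] nose-down deg 28.02 tcp [0.4839 0.1749 0.1159]
10 shift [-0.0416 -0.0027  0.0117] turn [0.     0.2097 0.    ]
scene 0.67 [380. 199.  26.  19.] [0.45976517 0.34224205 0.016     ]
top 0.51 [180. 288.  11.  20.] [0.44059879 0.31013505 0.016     ]
top 0.33 [195. 307.  44.  44.] [0.40423154 0.28085287 0.016     ]
```

```bash
python3 -c "
import cv2,numpy as np
a=cv2.imread('pics/scene11.png')[150:250,320:440];b=cv2.imread('pics/top11.png')[220:340,110:254]
cv2.imwrite('pics/c11.png',np.hstack([cv2.resize(a,(396,330),interpolation=2),cv2.resize(b,(396,330),interpolation=2)]))"
```

```text
(no output)
```

View pics/c11.png

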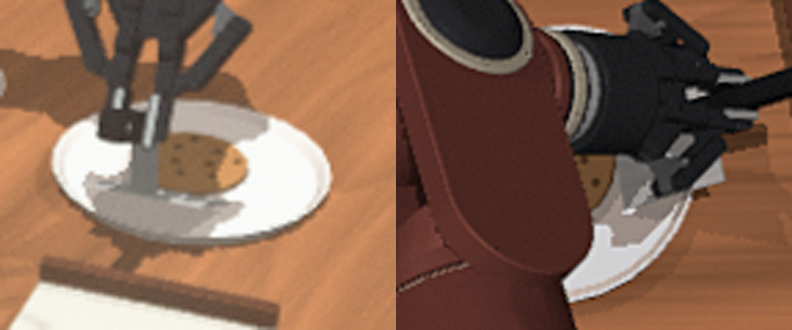

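The biscuit lies flat and free of the blade near the plate's centre, at (205,162) in the left crop. Backing off, lifting, and levelling.

```bash
python3 -m inch '[{"dx":-0.008,"dy":0,"dz":0.0044,"rx":0,"ry":0,"rz":0},{"dx":-0.0165,"dy":0,"dz":0.0088,"rx":0,"ry":0,"rz":0},{"dx":-0.03,"dy":0,"dz":-0.016,"rx":0,"ry":0,"rz":0},{"dx":-0.05,"dy":0,"dz":-0.055,"rx":0,"ry":0,"rz":0},{"dx":-0.075,"dy":0,"dz":-0.1,"rx":0,"ry":0,"rz":0}]'|sed -n 2,4p
python3 -m inch '[{"dx":0,"dy":0,"dz":0,"rx":0,"ry":0.08,"rz":0},{"dx":0,"dy":0,"dz":0,"rx":0,"ry":0.16,"rz":0},{"dx":0,"dy":0,"dz":0,"rx":0,"ry":0.24,"rz":0},{"dx":0,"dy":0,"dz":0,"rx":0,"ry":0.326,"rz":0},{"dx":0,"dy":0,"dz":0,"rx":0,"ry":0.326,"rz":0}]'|sed -n 1,4p
python3 rel.py .5504,-.2077,.05 0
python3 -c "
from h import *
p,R=tool();print(R.as_matrix().round(3).tolist())"
```

```text
tool_pos: [0.4856, 0.1596, 0.2141]
tool_rot: [0.185, 0.619, 0.747, -0.156]
contact_force: [0.1, -0.3, -1.5]
time: 20.4
tool_pos: [0.4874, 0.1577, 0.2153]
tool_rot: [0.001, 0.64, 0.768, 0.0]
contact_force: [-0.3, -0.6, -2.0]
now: front [0.4585 0.315  0.1792] nose-down deg 0.05 tcp [0.4874 0.1577 0.2153]
0 shift [-0.6633 -0.0055  0.1623] turn [0.001  0.0006 0.    ]
[[-0.181, 0.983, 0.002], [0.984, 0.181, -0.001], [-0.001, 0.002, -1.0]]
```

```bash
python3 -m inch '[{"dx":-0.015,"dy":0,"dz":0,"rx":0,"ry":0,"rz":0},{"dx":-0.045,"dy":0,"dz":0,"rx":0,"ry":0,"rz":0},{"dx":-0.09,"dy":0,"dz":0,"rx":0,"ry":0,"rz":0},{"dx":-0.14,"dy":-0.001,"dz":0,"rx":0,"ry":0,"rz":0},{"dx":-0.19,"dy":-0.002,"dz":0,"rx":0,"ry":0,"rz":0}]'>/dev/null
python3 -m inch '[{"dx":-0.05,"dy":0,"dz":0,"rx":0,"ry":0,"rz":0},{"dx":-0.1,"dy":0,"dz":0,"rx":0,"ry":0,"rz":0},{"dx":-0.15,"dy":-0.001,"dz":0,"rx":0,"ry":0,"rz":0},{"dx":-0.2,"dy":-0.002,"dz":0,"rx":0,"ry":0,"rz":0},{"dx":-0.25,"dy":-0.002,"dz":0,"rx":0,"ry":0,"rz":0}]'>/dev/null
python3 -m inch '[{"dx":-0.05,"dy":0,"dz":0,"rx":0,"ry":0,"rz":0},{"dx":-0.1,"dy":0,"dz":0,"rx":0,"ry":0,"rz":0},{"dx":-0.15,"dy":-0.001,"dz":0.01,"rx":0,"ry":0,"rz":0},{"dx":-0.19,"dy":-0.002,"dz":0.03,"rx":0,"ry":0,"rz":0},{"dx":-0.22,"dy":-0.002,"dz":0.06,"rx":0,"ry":0,"rz":0}]'>/dev/null
python3 -m inch '[{"dx":0,"dy":0,"dz":0.03,"rx":0,"ry":0,"rz":0},{"dx":0,"dy":0,"dz":0.06,"rx":0,"ry":0,"rz":0},{"dx":0,"dy":0,"dz":0.085,"rx":0,"ry":0,"rz":0},{"dx":0,"dy":0,"dz":0.102,"rx":0,"ry":0,"rz":0},{"dx":0,"dy":0,"dz":0.102,"rx":0,"ry":0,"rz":0}]'
python3 rel.py .5504,-.2077,.0 0
python3 - <<'E'
from h import *
for c in("top","scene"):
  im=optics.grab_frame(c);i=info(c);cv2.imwrite(f"pics/{c}12.png",im[:,:,::-1])
  for n in("biscuit","plate"):
   for d in nets.outline_of(c,n):
    q=np.argwhere(d['pixels'])[:,::-1].astype(np.float32);print(c,n,round(d['confidence'],2),np.round(d['bbox']),onz(i,cv2.fitEllipse(cv2.convexHull(q))[0],.014))
E
```

```text
time: 22.4
tool_pos: [0.5785, -0.3577, 0.0817]
tool_rot: [-0.003, 0.638, 0.77, -0.001]
contact_force: [0.5, 0.3, -2.5]
gripper_width: 0.198
grasp_force: 60.8
now: front [ 0.5484 -0.2004  0.0462] nose-down deg -0.2 tcp [ 0.5785 -0.3577  0.0817]
0 shift [-0.0095  0.0008  0.057 ] turn [-0.003  -0.0023  0.    ]
top biscuit 0.96 [167. 281.  42.  43.] [0.44955573 0.3424885  0.014     ]
top biscuit 0.61 [394. 127.  41.  53.] [ 0.78982905 -0.15499283  0.014     ]
top plate 0.95 [164. 408.  78.  78.] [0.18652977 0.34444561 0.014     ]
top plate 0.83 [168. 279.  99. 101.] [0.45144631 0.33980965 0.014     ]
top plate 0.79 [166. 154.  68.  65.] [0.74034827 0.35490213 0.014     ]
scene biscuit 0.79 [376. 199.  38.  23.] [0.45289912 0.34010777 0.014     ]
scene plate 0.72 [490. 232.  62.  38.] [0.74579267 0.34686676 0.014     ]
scene plate 0.62 [378. 204.  80.  42.] [0.45837489 0.33081897 0.014     ]
scene plate 0.39 [377. 198.  33.  16.] [0.45119531 0.34062664 0.014     ]
```

```bash
python3 -m inch '[{"dx":0,"dy":0,"dz":0.02,"rx":0,"ry":0,"rz":0},{"dx":0,"dy":0,"dz":0.04,"rx":0,"ry":0,"rz":0},{"dx":0,"dy":0,"dz":0.052,"rx":0,"ry":0,"rz":0},{"dx":0,"dy":0,"dz":0.055,"rx":0,"ry":0,"rz":0},{"dx":0,"dy":0,"dz":0.055,"rx":0,"ry":0,"rz":0}]'|sed -n 2,4p
python3 -m inch '[{"dx":0,"dy":0,"dz":0.001,"rx":0,"ry":0,"rz":0},{"dx":0,"dy":0,"dz":0.001,"rx":0,"ry":0,"rz":0}]'|sed -n 2,4p
python3 -m inch '[{"dx":0,"dy":0,"dz":0.001,"rx":0,"ry":0,"rz":0},{"dx":0,"dy":0,"dz":0.001,"rx":0,"ry":0,"rz":0}]'|sed -n 2,4p
```

```text
tool_pos: [0.5792, -0.3587, 0.0396]
tool_rot: [-0.001, 0.638, 0.77, 0.0]
contact_force: [0.2, -0.0, -2.3]
tool_pos: [0.5803, -0.3596, 0.0411]
tool_rot: [0.001, 0.638, 0.77, 0.0]
contact_force: [-0.1, -0.7, -1.9]
tool_pos: [0.5801, -0.3594, 0.0399]
tool_rot: [0.0, 0.638, 0.77, 0.0]
contact_force: [0.3, 0.6, -2.9]
```

```bash
for i in 1 2 3 4; do python3 -m inch '[{"dx":0,"dy":0,"dz":0.0015,"rx":0,"ry":0,"rz":0},{"dx":0,"dy":0,"dz":0.0015,"rx":0,"ry":0,"rz":0}]'|sed -n 2,4p|grep -v rot;done
```

```text
tool_pos: [0.5798, -0.3592, 0.0382]
contact_force: [-0.7, -0.6, -2.4]
tool_pos: [0.5797, -0.3591, 0.0369]
contact_force: [-0.2, 0.4, -1.7]
tool_pos: [0.5798, -0.3592, 0.0357]
contact_force: [0.5, -0.1, -1.7]
tool_pos: [0.58, -0.3594, 0.0353]
contact_force: [-1.0, 0.0, 1.2]
```

Contact. Opening, then rising clear.

```bash
python3 -m inch '[{"dx":0,"dy":0,"dz":0,"rx":0,"ry":0,"rz":0},{"dx":0,"dy":0,"dz":0,"rx":0,"ry":0,"rz":0},{"dx":0,"dy":0,"dz":0,"rx":0,"ry":0,"rz":0},{"dx":0,"dy":0,"dz":0,"rx":0,"ry":0,"rz":0},{"dx":0,"dy":0,"dz":0,"rx":0,"ry":0,"rz":0}]' 1|tail -2
python3 -m inch '[{"dx":0,"dy":0,"dz":-0.02,"rx":0,"ry":0,"rz":0},{"dx":0,"dy":0,"dz":-0.07,"rx":0,"ry":0,"rz":0},{"dx":0,"dy":0,"dz":-0.13,"rx":0,"ry":0,"rz":0},{"dx":0,"dy":0,"dz":-0.19,"rx":0,"ry":0,"rz":0},{"dx":0,"dy":0,"dz":-0.25,"rx":0,"ry":0,"rz":0}]'
python3 -m inch '[{"dx":-0.05,"dy":0,"dz":0,"rx":0,"ry":0,"rz":0},{"dx":-0.1,"dy":0,"dz":0,"rx":0,"ry":0,"rz":0},{"dx":-0.14,"dy":0,"dz":0,"rx":0,"ry":0,"rz":0},{"dx":-0.14,"dy":0,"dz":0,"rx":0,"ry":0,"rz":0},{"dx":-0.14,"dy":0,"dz":0,"rx":0,"ry":0,"rz":0}]'|head -2
python3 - <<'E'
from h import *
im=optics.grab_frame("scene");cv2.imwrite("pics/s13.png",im[100:480,160:560,::-1])
E
```

```text
gripper_width: 0.996
grasp_force: 0.0
time: 25.4
tool_pos: [0.5797, -0.3591, 0.2382]
tool_rot: [0.001, 0.638, 0.77, 0.0]
contact_force: [0.0, -0.5, -0.0]
gripper_width: 1.002
grasp_force: 0.0
time: 25.9
tool_pos: [0.6005, -0.4696, 0.2353]
```

View pics/s13.png

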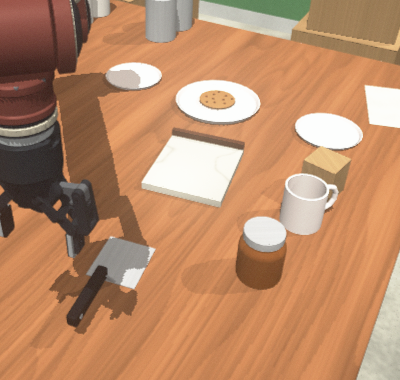

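The biscuit lies flat, chip side up, in the middle of the big plate at (217,99). The turner lies flat on the bare bench at (120,262), and the bystanders are unmoved.

```bash
python3 -c "
from plant import ticket;print(ticket.job_done())"
```

```text
the job is handed in; nothing more can be done
None
```

The job is handed in at about 26 s: the biscuit lies flat, top side up, in the middle of the large white plate, the turner is laid flat on the bare bench clear of board and plate, and the plate, mug, jar and carton look unmoved in the last picture.

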